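Open the label printer by its hidden catch

TASK

The label printer must be opened for a new roll. Feel along the black strip under the cover's front lip with a fingertip until you find the hidden finger groove, press the catch plate inside it so that the cover springs up, then push the cover gently all the way back, so that it stays fully open on its own. Touch and push only: do not pinch, lift or shove the printer, and leave the other things on the bench alone.

Things in the scene. Friction and masses are not known exactly. Their poses are not given: they have to be found in the camera images.
- printer: Grey desktop label printer, 170 (x) x 200 (y) x 134 mm high, loose on rubber feet, about 3.7 kg; a push above about 30 N slides it, and more than 30 N from the fingers on any of its parts counts as rough. Origin under its centre at table height; front towards -x, z up. From x = -20 mm back the cover rises to a hump; ahead of that it is low and flat, its top at z = 104.
- front_strip (a point): Middle of the face of the upright black strip under the cover's lip (NOT the groove), at (-76, 0, 55) mm in the printer, axes as the printer's. Strip: z 20 to 91, |y| < 62 mm, its outer parts 1 mm deeper, between grey corners 1.5 mm prouder. Somewhere in it, centre between y = -33 and +33, not given, is an upright groove 52 mm wide, as high as the strip, black inside, closed above by the lip.
- catch (a joint): Travel of the black catch plate, 46 mm wide, that forms the groove's back 10 mm behind the strip's face: m, 0 at rest, 0.007 fully in (along printer +x); lets the cover go at about 0.005. Sprung: 4 N to start, 7.5 N fully in. The lip blocks an upright finger: tilt it 30 to 45 degrees, tip ahead and down under the lip, tip 40 to 50 mm above the table.
- cover_lip (a point): Middle of the lower front edge of the cover's lip (closed: (-84, 0, 92) mm in the printer, 8 mm ahead of the strip; lip 12 mm thick, rounded 5 mm, 200 mm wide), 169 mm from the hinge. Moves with the cover.
- cover (a joint): Opening angle, rad: 0 shut and latched (start), 1.75 fully back at its stop. Hinge along the printer's y at x = 85, z = 95 mm in the printer; positive lifts the lip. Once the catch is pressed a spring lifts it to about 0.6, where hinge friction holds it. Pushing on takes 1 to 2 N at the lip; it stays at any angle where it is left.
- label_roll: Spare roll of white labels, diameter 86, height 60 mm, standing on its end; bystander. Origin under its centre.
- tally_counter: Small round white hand counter, 52 x 47 x 18 mm; bystander. Origin under its centre.
- marker_black: Dark felt marker lying down, 139 mm long (its y), 19 mm high; bystander. Origin under its centre.

How it is judged:
By the outcome, as a careful person would: the job done as asked, in the order asked, and still so for the second after the job is handed in, with the robot touching nothing.
It also fails if it takes over 54 s, if anything falls off the work surface, if the arm or the gripper's body presses on something with over 40 N, if the wrist force passes 120 N, or if a joint passes its speed limit or range.

ROBOT

A 7-joint arm with a two-finger parallel gripper is mounted at the origin on a cart in front of the work surface, level with it; the furniture and walls round the work are solid. World frame = base frame: x ahead of the robot, y to its left, z up, the work surface at z = 0. Lengths are in m, angles in rad, forces in N, time in s.
With the tool pointing down it reaches from about 0.4 to 0.85 m from the base axis. Payload 4.5 kg.
Tool frame: the origin (TCP) lies between the finger pads; the fingertips stand 11 mm ahead of it and the grasp point (between the pads) lies 8 mm behind it (r.nose_length is the distance from the TCP to the fingertips, in m); z points along the fingers, y is the line along which they close (so a half turn about z gives the same grasp; the last joint's range is limited). The gripper opens to 88 mm and grips with 3 to 60 N. Pads are 18 mm wide; open, the fingers measure 123 mm over their backs; the gripper's body (75 mm by 187 mm) begins 45 mm behind the grasp point.
Start: joints at [1.354, 0.689, -0.195, 1.565, 0.157, 0.902, -0.215], TCP at [0.155, -0.605, 0.25] pointing down, gripper open.
Joint ranges: [-3.01, 3.01], [-0.46, 2.08], [-1.47, 1.51], [0.13, 2.56], [-1, 4.14], [0.04, 2.09], [-2.66, 2.66]. Speed limits (rad/s): [2.57, 2.57, 3.14, 3.14, 3.14, 3.14, 3.14].

INTERFACE

Orientations are given as a unit quaternion [x, y, z, w].
In Python, from plant import get_state, snapshot, camera_model, r gives the robot as it stands.
- The arm moves only by the shell command python3 -m inch 'ROWS' [FORCE]. ROWS is text: rows parted by semicolons, each of 7 numbers parted by spaces: the opening, from -1 (shut) to 1 (fully open), then the shift along the tool's x, y, z in m, then the turn, a rotation vector about the tool's x, y, z in rad. A call has 1 to 20 rows; each row shifts and turns the commanded pose from where the row before left it, along the tool's axes as they then stand; what a row does not reach is not made up. A row lasts 1/12 s, in which the tool goes at most 41.7 mm and 7.16 degrees, less where a joint would pass 70% of its speed; a pose out of reach is approached as far as the arm can. A call is refused whole if a number of a shift passes 0.0417 or a number of a turn 0.125, either way. A call with a gripper value outside its range is refused whole. The fingers move at their own pace and stop on an object; FORCE is the grip in N (left out, the last holds). Time passes only in rows, so rows that do not move let the fingers close. It gives the time, the measured TCP pose, the force, the opening and the grip force at its end, in the units of the state.
- get_state(): the state, without advancing time (a new reading comes with each control period).
- snapshot(name): name is "side" or "top"; returns (picture, depth): 384x512x3 uint8, red, green, blue; 384x512 float32, m along the optical axis (not along the pixel's ray), 0 where there is no reading.
- camera_model(name): a dict with "intrinsics" (3x3 intrinsics, pixels), "view" (4x4, takes a point from world to camera coordinates). Camera axes: x right, y down, z forward; pixel columns grow to the right and rows downward; lengths in m; the calibration is good to about 2 mm. A picture is of the moment at which its call begins. camera_model takes no time and is no camera call.
- r.finish_job(): hands the job in; it is judged then, once.
The state is a dict: "clock": time; "q": joint angles; "qd": joint speeds; "joint_torque": joint torques, N m; "tool_pos": TCP position; "eef_rot": TCP orientation; "contact_force": force on the tool from outside, world axes, zero at the start; "moment": the same for the moment, N m; "opening": opening from 0.0 (shut) to 1.0 (fully open); "finger_force": force on a finger pad.
Only numpy, scipy, OpenCV 4.12 (cv2) and the standard library are available. Lean on these libraries where they do the work, as an engineer would, in place of code of your own. Each camera call takes 0.05 s, during which the arm holds its last target. There are 200 camera calls.

## Working session

There is one attempt and no reset: what is moved stays moved. The work goes in short steps, Python scripts to look and compute and a shell command to move; the robot and the scene stay as the last step left them, time stands still between calls to the robot, and variables do not carry over. Pictures are saved under pics/ and viewed, at most 10 in all, crops included, and the job is handed in when it is done.

```bash
ls; mkdir -p pics
python3 - <<'E'
from plant import *
import cv2,numpy as np
for n in("side","top"):
    p,d=snapshot(n); cv2.imwrite(f"pics/{n}0.png",cv2.cvtColor(p,cv2.COLOR_RGB2BGR)); np.save(f"pics/{n}0.npy",d)
    print(n,camera_model(n))
s=get_state();print(s)
print(r.nose_length)
E
```

```text
pics
side {'intrinsics': array([[494.56580294,   0.        , 257.99085968],
       [  0.        , 494.56580294, 191.16903181],
       [  0.        ,   0.        ,   1.        ]]), 'view': array([[ 0.9944138 ,  0.10466011,  0.01369109, -0.50242797],
       [ 0.07785092, -0.63965455, -0.76470994,  0.16552796],
       [-0.07127706,  0.76150399, -0.6442292 ,  1.21638371],
       [ 0.        ,  0.        ,  0.        ,  1.        ]])}
top {'intrinsics': array([[476.09844399,   0.        , 254.85239606],
       [  0.        , 476.09844399, 190.53513387],
       [  0.        ,   0.        ,   1.        ]]), 'view': array([[ 0.03656795, -0.99932763, -0.00266095,  0.18505834],
       [-0.97527993, -0.03510706, -0.21816635,  0.53652683],
       [ 0.21792625,  0.01057307, -0.97590797,  1.25508693],
       [ 0.        ,  0.        ,  0.        ,  1.        ]])}
{'clock': 0.1, 'q': array([ 1.35382286,  0.68988095, -0.19453937,  1.56621688,  0.15730998,
        0.90250119, -0.21512207]), 'qd': array([-0.00143717, -0.00049827,  0.00020249, -0.00206136, -0.00181895,
       -0.00025502,  0.0020853 ]), 'joint_torque': array([-3.92581103e-03, -5.28491664e+01, -1.27162054e+00, -1.53835344e+01,
       -5.25148446e-02,  1.85870580e-03,  5.19173841e-05]), 'tool_pos': array([ 0.15492948, -0.60493803,  0.24900884]), 'eef_rot': array([ 9.92144522e-01,  1.25094350e-01, -1.57559022e-04, -7.91174669e-04]), 'contact_force': array([0.26469865, 0.52681959, 0.13698888]), 'moment': array([0.00903385, 0.00868632, 0.02507998]), 'finger_force': 0.0, 'opening': 0.9984227511801074}
0.011
```

```bash
python3 -c "
import cv2,numpy as np
a=cv2.imread('pics/side0.png');b=cv2.imread('pics/top0.png')
print(a.shape)"
```

```text
(384, 512, 3)
```

View pics/side0.png

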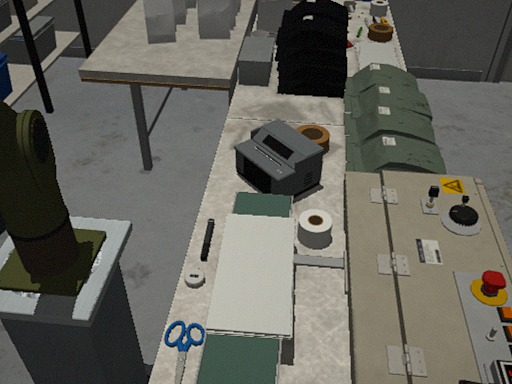

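View pics/top0.png

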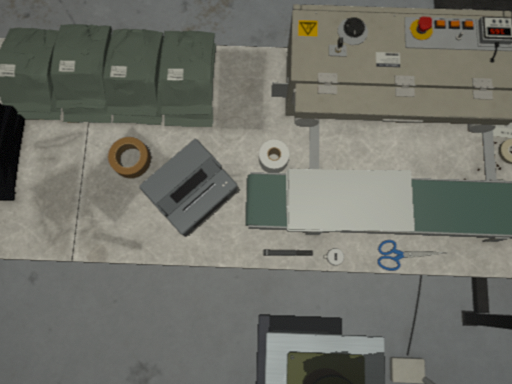

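The side picture shows the grey printer with its black strip on the left face (237,165)–(270,187). In the top picture its corners are about (141,187), (194,140), (237,185) and (186,234). The front is the edge (186,234)–(237,185), facing −x, −y. Next I fit the pose.

```bash
cat > h.py <<'E'
from plant import *
import cv2,numpy as np
def cloud(n,d):
    m=camera_model(n);K=m["intrinsics"];T=np.linalg.inv(m["view"])
    v,u=np.mgrid[:384,:512]; P=np.stack([(u-K[0,2])/K[0,0]*d,(v-K[1,2])/K[1,1]*d,d,np.ones_like(d)],-1)
    W=(P@T.T)[...,:3]; W[d==0]=np.nan; return W
def px(n,p):
    m=camera_model(n); c=m["view"]@np.append(p,1); q=m["intrinsics"]@c[:3]; return q[:2]/q[2]
E
python3 - <<'E'
from h import *
W=cloud("top",np.load("pics/top0.npy"))
for n,(u,v) in dict(table1=(120,220),roll=(274,148),marker=(288,252),tally=(335,257),tape=(145,157),belt=(265,190),boxes=(190,90)).items(): print(n,W[v,u].round(3))
R=W[130:245,130:245].reshape(-1,3); R=R[(R[:,2]>.06)&(R[:,2]<.16)]
R=R[(R[:,0]>0.3)]
print(len(R),np.histogram(R[:,2],12))
pts=R[:,:2].astype(np.float32)
# keep the biggest blob (exclude tape)
rect=cv2.minAreaRect(pts); print(rect); print(cv2.boxPoints(rect))
hum=R[R[:,2]>.118]; print("hump",hum.mean(0),cv2.minAreaRect(hum[:,:2].astype(np.float32)))
lo=R[(R[:,2]>.09)&(R[:,2]<.112)]; print("low",lo.mean(0),cv2.minAreaRect(lo[:,:2].astype(np.float32)))
p=cv2.imread("pics/side0.png")[100:210,215:345]; cv2.imwrite("pics/sidecrop.png",cv2.resize(p,None,fx=6,fy=5.4,interpolation=cv2.INTER_CUBIC)*1)
E
```

```text
table1 [ 0.443  0.587 -0.003]
roll [0.655 0.155 0.055]
marker [0.368 0.106 0.014]
tally [ 0.359 -0.024  0.015]
tape [0.618 0.519 0.05 ]
belt [0.527 0.177 0.083]
boxes [0.802 0.396 0.102]
4923 (array([  11,    0,    0,    0,    3,  192, 1519,  425,  308,  360, 1726,
        379]), array([0.06069089, 0.06758057, 0.07447024, 0.08135992, 0.0882496 ,
       0.09513928, 0.10202896, 0.10891864, 0.11580831, 0.12269799,
       0.12958767, 0.13647735, 0.14336703]))
((0.524117648601532, 0.38086438179016113), (0.16977417469024658, 0.20004448294639587), 44.663631439208984)
[[0.39343208 0.39233398]
 [0.5340521  0.25005317]
 [0.6548032  0.36939478]
 [0.5141832  0.5116756 ]]
hump [0.54844165 0.40691814 0.13210383] ((0.5279137492179871, 0.38499897718429565), (0.15922915935516357, 0.19995346665382385), 44.22200012207031)
low [0.48818701 0.34656755 0.10557952] ((0.49159175157546997, 0.3490574061870575), (0.07949770987033844, 0.1996360719203949), 45.03781509399414)
```

View pics/sidecrop.png

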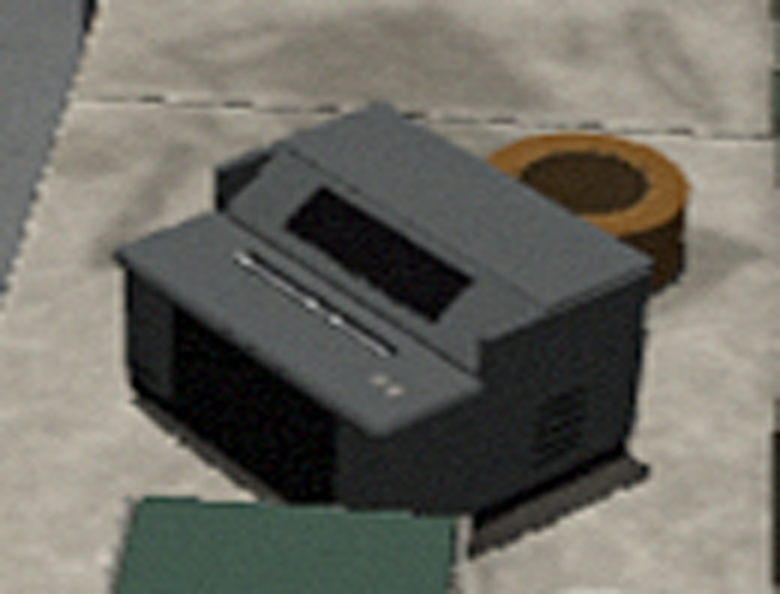

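The crop shows the front strip as plain black from about (175,310) to (335,500), with the lip above it and the belt end close by at the lower left. No groove is visible. I'll check the belt's extent and start moving over.

```bash
cat >> h.py <<'E'
from scipy.spatial.transform import Rotation as Ro
C=np.array([.5241,.3809,0]); YAW=np.radians(44.7)
Rp=Ro.from_euler('z',YAW).as_matrix()
def topr(p): return Rp.T@(np.asarray(p)-C)
def Rt(t):  # wanted tool orientation, tilt t deg
    t=np.radians(t);px,py=Rp[:,0],Rp[:,1];z=np.sin(t)*px-np.cos(t)*np.array([0,0,1]);return np.stack([np.cross(-py,z),-py,z],1)
def rep(tip=None,t=None):
    s=get_state();R=Ro.from_quat(s["eef_rot"]).as_matrix();tp=s["tool_pos"]+.011*R[:,2]
    print("clk %.2f"%s["clock"],"tcp",s["tool_pos"].round(4),"tip in printer mm",(topr(tp)*1e3).round(1),"tool z in pr",(Rp.T@R[:,2]).round(3),"F pr",(Rp.T@s["contact_force"]).round(2),"op %.2f"%s["opening"])
    if t is not None: print("turn (tool axes)",Ro.from_matrix(R.T@Rt(t)).as_rotvec().round(3))
    if tip is not None:
        tw=C+Rp@(np.array(tip)/1e3); D=tw-tp; print("shift tool mm",(R.T@D*1e3).round(1),"len",np.linalg.norm(D).round(3))
E
python3 - <<'E'
from h import *
W=cloud("top",np.load("pics/top0.npy"))
m=(W[...,2]>.06)&(W[...,2]<.1)&(W[...,1]>.05)&(W[...,1]<.26)&(W[...,0]>.4)&(W[...,0]<.6)
v,u=np.nonzero(m); k=u<300
print("belt y max",np.nanmax(W[m][:,1]),"x",np.nanmin(W[m][:,0]),np.nanmax(W[m][:,0]),"z",np.median(W[m][:,2]))
B=W[(W[...,1]>-.3)&(W[...,1]<.3)&(W[...,0]>.3)&(W[...,0]<.6)]; print("max z on way",np.nanpercentile(B[:,2],[90,99,100]))
rep((-150,33,230),0)
E
python3 -m inch '-1 .031 -.0225 0 0 0 0;-1 .031 -.0225 0 0 0 0;-1 .031 -.0225 0 0 0 0;-1 .031 -.0225 0 0 0 0;-1 .031 -.0225 0 0 0 0;-1 .031 -.0225 0 0 0 0;-1 .031 -.0225 0 0 0 0;-1 .031 -.0225 0 0 0 0;-1 .031 -.0225 0 0 0 0;-1 .031 -.0225 0 0 0 0'; python3 -c "from h import *;rep((-150,33,230),0)"
```

```text
belt y max 0.25764796898621756 x 0.4183494066983362 0.5996570131577501 z 0.08596372478058645
max z on way [0.10029314 0.10478235 0.13234795]
clk 0.10 tcp [ 0.1549 -0.6049  0.249 ] tip in printer mm [-955.8 -441.   238. ] tool z in pr [ 0.001  0.001 -1.   ] F pr [0.56 0.19 0.14] op 1.00
turn (tool axes) [-0.002 -0.    -0.529]
shift tool mm [ 456.2 -816.1    9.3] len 0.935
clock: 0.93
tool_pos: [0.4003, -0.3089, 0.2495]
eef_rot: [0.992, 0.125, -0.0, -0.0]
contact_force: [0.0, -1.4, 1.0]
opening: 0.27
finger_force: 0.0
clk 0.93 tcp [ 0.4003 -0.3089  0.2495] tip in printer mm [-573.2 -403.2  238.5] tool z in pr [-0.     0.001 -1.   ] F pr [-0.99 -1.05  1.04] op 0.27
turn (tool axes) [-0.     0.    -0.529]
shift tool mm [ 145.  -590.2    8.7] len 0.608
```

```bash
python3 -m inch '-1 .016 -.038 0 0 0 0;-1 .016 -.038 0 0 0 0;-1 .016 -.038 0 0 0 0;-1 .016 -.038 0 0 0 0;-1 .016 -.038 0 0 0 0;-1 .016 -.038 0 0 0 0;-1 .016 -.038 0 0 0 0;-1 .004 -.040 0 0 0 0;-1 .004 -.040 0 0 0 0;-1 .004 -.040 0 0 0 0;-1 .004 -.040 0 0 0 0;-1 .004 -.040 0 0 0 0;-1 .004 -.040 0 0 0 0;-1 .004 -.040 0 0 0 0;-1 .004 -.040 0 0 0 0;-1 0 0 0 0 0 -.106;-1 0 0 0 0 0 -.106;-1 0 0 0 0 0 -.106;-1 0 0 0 0 0 -.106;-1 0 0 0 0 0 -.106'; python3 -c "from h import *;rep((-150,33,180),35);print(get_state()['q'])"
```

```text
clock: 2.6
tool_pos: [0.3933, 0.2928, 0.2494]
eef_rot: [0.924, 0.383, -0.0, 0.0]
contact_force: [-0.1, 0.2, 0.6]
opening: 0.007
finger_force: 0.0
clk 2.60 tcp [0.3933 0.2928 0.2494] tip in printer mm [-154.9   29.4  238.4] tool z in pr [-0.001 -0.    -1.   ] F pr [0.1  0.21 0.58] op 0.01
turn (tool axes) [-0.002  0.612  0.006]
shift tool mm [ 5.  -3.6 58.4] len 0.059
[-0.57807982  0.52118873 -0.23949833  1.96046449  0.18862032  0.68194099
 -1.71819193]
```

```bash
python3 -m inch '-1 0 0 0 0 .122 0;-1 0 0 0 0 .122 0;-1 0 0 0 0 .122 0;-1 0 0 0 0 .122 0;-1 0 0 0 0 .122 0'; python3 -c "from h import *;rep((-105,33,47),35);print(get_state()['q'])"
```

```text
clock: 3.02
tool_pos: [0.4028, 0.2887, 0.2575]
eef_rot: [0.909, 0.372, 0.178, -0.061]
contact_force: [0.5, 1.0, -0.7]
opening: 0.005
finger_force: 0.0
clk 3.02 tcp [0.4028 0.2887 0.2575] tip in printer mm [-147.    19.6  247.3] tool z in pr [ 0.369 -0.022 -0.929] F pr [ 1.02  0.35 -0.67] op 0.01
turn (tool axes) [0.022 0.233 0.003]
shift tool mm [-34.8 -17.8 201.3] len 0.205
[-0.62078948  0.41895359 -0.13217504  2.27488805  0.67277019  0.09226053
 -2.1857984 ]
```

Joint 6 is at its singular limit and joint 7 is near its range end. I'll take the half-turned wrist (same probe) so the wrist can flip through as it tilts.

```bash
sed -i 's/return np.stack(\[np.cross(-py,z),-py,z\],1)/return np.stack([np.cross(py,z),py,z],1)/' h.py
python3 -m inch '-1 0 0 0 0 0 -.121;-1 0 0 0 0 0 -.121;-1 0 0 0 0 0 -.121;-1 0 0 0 0 0 -.121;-1 0 0 0 0 0 -.121;-1 0 0 0 0 0 -.121;-1 0 0 0 0 0 -.121;-1 0 0 0 0 0 -.121;-1 0 0 0 0 0 -.121;-1 0 0 0 0 0 -.121;-1 0 0 0 0 0 -.121;-1 0 0 0 0 0 -.121;-1 0 0 0 0 0 -.121'; python3 -m inch '-1 0 0 0 0 0 -.121;-1 0 0 0 0 0 -.121;-1 0 0 0 0 0 -.121;-1 0 0 0 0 0 -.121;-1 0 0 0 0 0 -.121;-1 0 0 0 0 0 -.121;-1 0 0 0 0 0 -.121;-1 0 0 0 0 0 -.121;-1 0 0 0 0 0 -.121;-1 0 0 0 0 0 -.121;-1 0 0 0 0 0 -.121;-1 0 0 0 0 0 -.121;-1 0 0 0 0 0 -.121' ; python3 -c "from h import *;rep((-115,33,150),35);print(get_state()['q'])"
```

```text
clock: 4.1
tool_pos: [0.4044, 0.2901, 0.2582]
eef_rot: [0.376, 0.907, 0.17, 0.083]
contact_force: [0.2, -0.5, 0.9]
opening: 0.006
finger_force: 0.0
clock: 5.18
tool_pos: [0.4045, 0.29, 0.2582]
eef_rot: [-0.376, 0.907, 0.061, 0.179]
contact_force: [-0.3, -0.3, 0.3]
opening: 0.006
finger_force: 0.0
clk 5.18 tcp [0.4045 0.29   0.2582] tip in printer mm [-144.9   19.3  247.9] tool z in pr [ 0.37  -0.022 -0.929] F pr [-0.41  0.06  0.33] op 0.01
turn (tool axes) [-0.021 -0.231  0.013]
shift tool mm [  8.3  16.  101.7] len 0.103
[-0.17737227  0.50349473 -0.79335353  2.25018658  1.29705339  0.40905036
  0.32807108]
```

```bash
python3 -m inch '-1 .002 .004 .025 0 0 0;-1 .002 .004 .025 0 0 0;-1 .002 .004 .025 -.005 -.06 .003;-1 .002 .004 .025 -.005 -.06 .003;-1 0 0 0 -.005 -.06 .003;-1 0 0 0 -.005 -.06 .003;-1 0 0 0 0 0 0;-1 0 0 0 0 0 0'; python3 -c "from h import *;rep((-115,33,47),35);print(get_state()['q'])"
```

```text
clock: 5.85
tool_pos: [0.4147, 0.3103, 0.1756]
eef_rot: [-0.365, 0.889, 0.098, 0.26]
contact_force: [0.4, 0.1, 0.8]
opening: 0.006
finger_force: 0.0
clk 5.85 tcp [0.4147 0.3103 0.1756] tip in printer mm [-121.6   26.6  166.3] tool z in pr [ 0.533 -0.017 -0.846] F pr [ 0.35 -0.24  0.78] op 0.01
turn (tool axes) [-0.017 -0.049  0.004]
shift tool mm [ 58.    8.4 104.3] len 0.12
[-0.17859493  0.80630467 -0.92448971  2.44922157  2.23157622  0.79222196
 -0.57532734]
```

```bash
python3 -c "from h import *;rep((-102,45,100),35);rep((-100,45,48),35)"; python3 -m inch '-1 .005 .003 .011 -.004 -.012 0;-1 .005 .003 .011 -.004 -.012 0;-1 .005 .003 .011 -.004 -.012 0;-1 .005 .003 .011 -.004 -.012 0;-1 .005 .003 .011 0 0 0;-1 .005 .003 .011 0 0 0;-1 0 0 0 0 0 0';python3 -c "from h import *;rep((-100,45,48),35);print(get_state()['q'])"
```

```text
clk 5.85 tcp [0.4147 0.3103 0.1756] tip in printer mm [-121.6   26.6  166.3] tool z in pr [ 0.533 -0.017 -0.846] F pr [ 0.35 -0.24  0.78] op 0.01
turn (tool axes) [-0.017 -0.049  0.004]
shift tool mm [18.7 19.6 66.2] len 0.072
clk 5.85 tcp [0.4147 0.3103 0.1756] tip in printer mm [-121.6   26.6  166.3] tool z in pr [ 0.533 -0.017 -0.846] F pr [ 0.35 -0.24  0.78] op 0.01
turn (tool axes) [-0.017 -0.049  0.004]
shift tool mm [ 44.7  20.4 111.3] len 0.122
clock: 6.43
tool_pos: [0.4123, 0.3327, 0.1036]
eef_rot: [-0.364, 0.881, 0.113, 0.279]
contact_force: [-0.9, 0.3, -0.2]
opening: 0.007
finger_force: 0.0
clk 6.43 tcp [0.4123 0.3327 0.1036] tip in printer mm [-107.1   44.3   94.6] tool z in pr [ 0.574 -0.003 -0.819] F pr [-0.38  0.84 -0.22] op 0.01
turn (tool axes) [-0.003  0.001  0.005]
shift tool mm [20.9  0.9 42.2] len 0.047
[-0.24257892  1.05479659 -0.92390242  2.49074476  2.41423537  1.0824217
 -0.68937467]
```

```bash
python3 -m inch '-1 .007 0 .014 0 0 .003;-1 .007 0 .014 0 0 .002;-1 .007 0 .014 0 0 0;-1 0 0 0 0 0 0';python3 -c "
from h import *;rep((-85,45,48),35);print(get_state()['q'])
p,d=snapshot('side');cv2.imwrite('pics/s1.png',cv2.resize(cv2.cvtColor(p,cv2.COLOR_RGB2BGR)[60:230,150:370],None,fx=3.5,fy=3.5,interpolation=cv2.INTER_CUBIC))"
```

```text
clock: 6.77
tool_pos: [0.4178, 0.3365, 0.0571]
eef_rot: [-0.362, 0.882, 0.113, 0.279]
contact_force: [0.1, -0.7, 0.6]
opening: 0.009
finger_force: 0.0
clk 6.77 tcp [0.4178 0.3365 0.0571] tip in printer mm [-100.5   43.2   48.1] tool z in pr [ 0.574 -0.004 -0.819] F pr [-0.39 -0.58  0.57] op 0.01
turn (tool axes) [-0.004  0.001 -0.001]
shift tool mm [-12.6   1.9   9. ] len 0.016
[-0.25208237  1.17784895 -0.88872084  2.46764848  2.49246478  1.16306364
 -0.69088577]
```

View pics/s1.png

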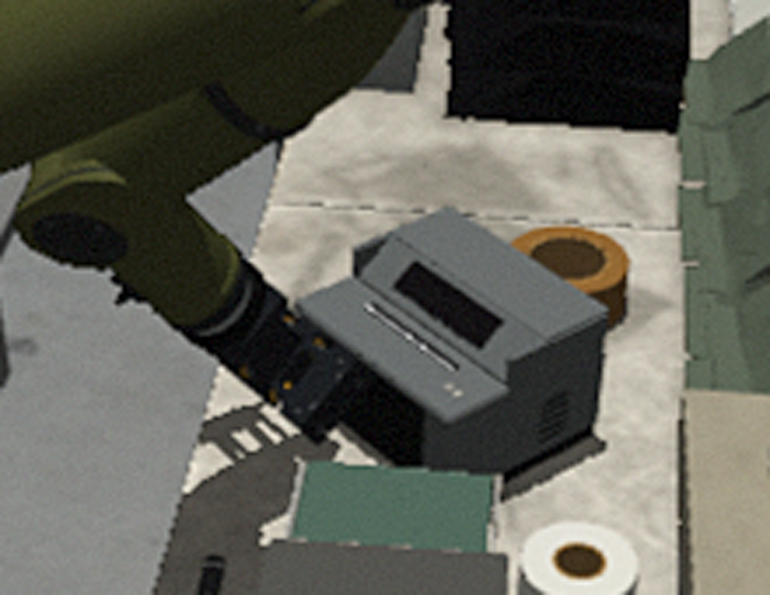

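The gripper is in front of the strip, its tip below the lip at about crop pixel (350,400), and clear of the belt end at (300,465). Next I feel forward gently.

```bash
python3 -m inch '-1 -.0033 0 .0023 0 0 0;-1 -.0033 0 .0023 0 0 0;-1 -.0033 0 .0023 0 0 0;-1 -.0016 0 .0011 0 0 0;-1 0 0 0 0 0 0'; python3 -c "from h import *;rep()"; for i in 1 2 3; do python3 -m inch '-1 -.0008 0 .0006 0 0 0;-1 -.0008 0 .0006 0 0 0' >/dev/null; python3 -c "from h import *;rep()"; done
```

```text
clock: 7.23
tool_pos: [0.4272, 0.3468, 0.0595]
eef_rot: [-0.362, 0.882, 0.114, 0.28]
contact_force: [-0.8, -0.3, 1.0]
opening: 0.008
finger_force: 0.3
clk 7.23 tcp [0.4272 0.3468 0.0595] tip in printer mm [-86.5  43.9  50.5] tool z in pr [ 0.577 -0.002 -0.817] F pr [-0.81  0.32  1.01] op 0.01
clk 7.40 tcp [0.4277 0.3474 0.0587] tip in printer mm [-85.8  44.   49.7] tool z in pr [ 0.575 -0.001 -0.818] F pr [-5.82 -0.25  3.27] op -0.00
clk 7.57 tcp [0.4279 0.3477 0.0581] tip in printer mm [-85.4  44.1  49.1] tool z in pr [ 0.573 -0.    -0.82 ] F pr [-10.43  -0.39   7.73] op 0.01
clk 7.73 tcp [0.428  0.348  0.0578] tip in printer mm [-85.2  44.2  48.7] tool z in pr [ 0.57   0.001 -0.821] F pr [-16.09  -2.88  12.17] op 0.01
```

```bash
python3 -m inch '-1 .0032 0 -.0023 0 0 0;-1 0 0 0 0 0 0'>/dev/null; python3 -c "from h import *;rep()"; for i in 1 2 3 4; do python3 -m inch '-1 0 -.002 0 0 0 0;-1 0 -.002 0 0 0 0;-1 0 -.002 0 0 0 0' >/dev/null; python3 -c "from h import *;rep()"; done
```

```text
clk 7.90 tcp [0.4274 0.3473 0.0582] tip in printer mm [-86.   44.1  49.2] tool z in pr [ 0.575 -0.001 -0.818] F pr [-3.28 -0.09 -0.14] op 0.00
clk 8.15 tcp [0.4308 0.3441 0.0581] tip in printer mm [-85.8  39.5  49.1] tool z in pr [ 0.574  0.003 -0.819] F pr [-4.37  2.46 -0.06] op 0.01
clk 8.40 tcp [0.4347 0.3399 0.0581] tip in printer mm [-86.1  33.8  49.1] tool z in pr [ 0.574  0.003 -0.819] F pr [-5.12  3.68  0.49] op 0.01
clk 8.65 tcp [0.439  0.3355 0.058 ] tip in printer mm [-86.1  27.6  49. ] tool z in pr [ 0.574  0.003 -0.819] F pr [-4.29  3.22  0.74] op 0.00
clk 8.90 tcp [0.4433 0.3312 0.058 ] tip in printer mm [-86.1  21.6  49. ] tool z in pr [ 0.574  0.003 -0.819] F pr [-4.86  2.68  0.84] op 0.00
```

```bash
python3 -m inch '-1 .0032 0 -.0023 0 0 0;-1 0 0 0 .068 0 -.048;-1 0 0 0 .068 0 -.048;-1 0 0 0 .068 0 -.048;-1 0 0 0 0 0 0'>/dev/null; python3 -c "
from h import *;rep((-86,12,49));R=Ro.from_quat(get_state()['eef_rot']).as_matrix();print((Rp.T@R).round(3),get_state()['q'].round(2));print(R.T@Rp)
# belt end via depth
p,d=snapshot('top');W=cloud('top',d)
for v in (215,222,226):
  for u in range(240,252,2): print(v,u,W[v,u].round(3),topr(W[v,u])[:2].round(3))
"
```

```text
clk 9.32 tcp [0.4412 0.3322 0.059 ] tip in printer mm [-86.8  21.5  50.3] tool z in pr [ 0.58  -0.201 -0.79 ] F pr [0.5  0.79 1.1 ] op 0.01
shift tool mm [ 1.5 -8.9  3.5] len 0.01
[[-0.815 -0.003  0.58 ]
 [-0.147  0.969 -0.201]
 [-0.561 -0.249 -0.79 ]] [-0.42  1.15 -0.79  2.44  2.37  1.31 -0.64]
[[-0.81487717 -0.14657563 -0.56079477]
 [-0.00304834  0.96856894 -0.2487266 ]
 [ 0.57962566 -0.20097213 -0.78971153]]
215 240 [0.386 0.225 0.498] [-0.208 -0.014]
215 242 [0.386 0.221 0.497] [-0.211 -0.016]
215 244 [0.385 0.217 0.503] [-0.214 -0.018]
215 246 [0.384 0.214 0.507] [-0.217 -0.021]
215 248 [0.385 0.21  0.507] [-0.219 -0.023]
215 250 [0.384 0.206 0.511] [-0.222 -0.025]
222 240 [0.375 0.225 0.482] [-0.216 -0.006]
222 242 [0.375 0.221 0.486] [-0.219 -0.009]
222 244 [0.374 0.217 0.49 ] [-0.222 -0.011]
222 246 [0.374 0.214 0.491] [-0.224 -0.014]
222 248 [0.374 0.21  0.492] [-0.227 -0.016]
222 250 [0.374 0.206 0.498] [-0.23  -0.018]
226 240 [0.369 0.225 0.472] [-0.22  -0.002]
226 242 [0.37  0.221 0.471] [-0.222 -0.005]
226 244 [0.369 0.217 0.479] [-0.226 -0.007]
226 246 [0.368 0.213 0.483] [-0.229 -0.009]
226 248 [0.368 0.21  0.482] [-0.231 -0.012]
226 250 [0.369 0.206 0.483] [-0.233 -0.015]
```

```bash
python3 -m inch '-1 -.0016 0 .0011 0 0 0;-1 -.0016 0 .0011 0 0 0;-1 0 0 0 0 0 0'>/dev/null; python3 -c "from h import *;rep()"; for i in 1 2 3 4; do python3 -m inch '-1 .0003 -.002 .0004 0 0 0;-1 .0003 -.002 .0004 0 0 0;-1 .0003 -.002 .0004 0 0 0' >/dev/null; python3 -c "from h import *;rep()"; done
```

```text
clk 9.62 tcp [0.4445 0.3298 0.0583] tip in printer mm [-86.2  17.5  49.6] tool z in pr [ 0.574 -0.201 -0.794] F pr [-4.79  2.13  1.26] op 0.00
clk 9.87 tcp [0.4493 0.3254 0.0584] tip in printer mm [-85.9  10.9  49.7] tool z in pr [ 0.575 -0.202 -0.793] F pr [-3.49  2.99  0.26] op 0.00
clk 10.12 tcp [0.4532 0.3215 0.0584] tip in printer mm [-85.8   5.4  49.7] tool z in pr [ 0.575 -0.202 -0.793] F pr [-5.3   3.3   0.35] op 0.00
clk 10.37 tcp [0.4578 0.3171 0.0585] tip in printer mm [-85.6  -1.   49.8] tool z in pr [ 0.575 -0.203 -0.793] F pr [-1.48  0.13 -0.1 ] op 0.00
clk 10.62 tcp [0.4638 0.3131 0.0592] tip in printer mm [-84.2  -8.   50.5] tool z in pr [ 0.577 -0.205 -0.79 ] F pr [ 0.12  0.67 -0.99] op 0.01
```

```bash
python3 -m inch '-1 .0017 .0007 .0024 0 0 0;-1 .0017 .0007 .0024 0 0 0;-1 .0001 -.001 .0002 0 0 0;-1 0 0 0 0 0 0'>/dev/null; python3 -c "from h import *;rep()"; for i in 1 2 3 4; do python3 -m inch '-1 -.0008 0 .0006 0 0 0;-1 -.0008 0 .0006 0 0 0;-1 0 0 0 0 0 0' >/dev/null; python3 -c "from h import *;rep()"; done
```

```text
clk 10.95 tcp [0.4632 0.3123 0.0525] tip in printer mm [-85.2  -8.2  43.8] tool z in pr [ 0.576 -0.203 -0.792] F pr [0.04 0.05 0.53] op 0.01
clk 11.20 tcp [0.4647 0.3141 0.0529] tip in printer mm [-82.8  -7.9  44.2] tool z in pr [ 0.577 -0.203 -0.791] F pr [-0.14 -0.06  0.03] op 0.00
clk 11.45 tcp [0.4661 0.3154 0.0528] tip in printer mm [-80.9  -8.   44.1] tool z in pr [ 0.576 -0.203 -0.792] F pr [ 0.08  0.35 -0.56] op 0.00
clk 11.70 tcp [0.4676 0.3165 0.0526] tip in printer mm [-79.2  -8.3  43.9] tool z in pr [ 0.576 -0.204 -0.792] F pr [-0.36 -0.7   0.52] op 0.01
clk 11.95 tcp [0.4689 0.3173 0.0524] tip in printer mm [-77.6  -8.6  43.6] tool z in pr [ 0.575 -0.204 -0.792] F pr [-1.51 -1.24  0.61] op 0.01
```

Groove found: the tip is 8 mm deeper than the strip face with no force at y ≈ −8. Now I press the plate.

```bash
for i in 1 2 3 4; do python3 -m inch '-1 -.0008 0 .0006 0 0 0;-1 -.0008 0 .0006 0 0 0;-1 0 0 0 0 0 0' >/dev/null; python3 -c "from h import *;rep()"; done
```

```text
clk 12.20 tcp [0.4697 0.3179 0.0521] tip in printer mm [-76.6  -8.8  43.3] tool z in pr [ 0.574 -0.204 -0.793] F pr [-4.95 -2.28  1.58] op 0.01
clk 12.45 tcp [0.4701 0.3182 0.0517] tip in printer mm [-76.2  -8.8  43. ] tool z in pr [ 0.572 -0.203 -0.795] F pr [-9.21 -1.71  4.09] op 0.01
clk 12.70 tcp [0.4703 0.3183 0.0513] tip in printer mm [-76.   -8.9  42.5] tool z in pr [ 0.569 -0.203 -0.797] F pr [-14.75  -2.38   6.97] op 0.01
clk 12.95 tcp [0.4706 0.3185 0.0507] tip in printer mm [-75.6  -8.9  41.9] tool z in pr [ 0.567 -0.202 -0.799] F pr [-18.6   -1.87   8.56] op 0.01
```

Not springy at 18 N, so the probe is catching the solid border beside the plate. I'll back off and find the groove's other wall.

```bash
python3 -m inch '-1 .0041 0 -.0029 0 0 0;-1 .0041 0 -.0029 0 0 0;-1 0 0 0 0 0 0'>/dev/null; python3 -c "from h import *;rep()"; for i in 1 2 3 4 5; do python3 -m inch '-1 .0002 -.0015 .0003 0 0 0;-1 .0002 -.0015 .0003 0 0 0;-1 0 0 0 0 0 0' >/dev/null; python3 -c "from h import *;rep();print(get_state()['moment'].round(2))"; done
```

```text
clk 13.20 tcp [0.467  0.3167 0.0524] tip in printer mm [-79.4  -7.7  43.7] tool z in pr [ 0.576 -0.202 -0.792] F pr [-2.38 -0.84  1.  ] op 0.01
clk 13.45 tcp [0.4703 0.3149 0.0526] tip in printer mm [-78.3 -11.3  43.9] tool z in pr [ 0.577 -0.203 -0.791] F pr [ 0.39  0.44 -0.46] op -0.00
[-0.1   0.45  0.02]
clk 13.70 tcp [0.4722 0.312  0.0525] tip in printer mm [-79.  -14.7  43.8] tool z in pr [ 0.576 -0.204 -0.792] F pr [-0.26  0.14 -0.89] op 0.01
[-0.14  0.39 -0.01]
clk 13.95 tcp [0.4742 0.3096 0.0525] tip in printer mm [-79.3 -17.8  43.8] tool z in pr [ 0.576 -0.204 -0.792] F pr [ 0.06 -0.26  0.26] op 0.00
[-0.12  0.36  0.01]
clk 14.20 tcp [0.4764 0.3074 0.0525] tip in printer mm [-79.2 -20.9  43.8] tool z in pr [ 0.576 -0.204 -0.792] F pr [ 0.17 -0.53 -0.41] op 0.00
[-0.11  0.39 -0.01]
clk 14.45 tcp [0.4786 0.3052 0.0525] tip in printer mm [-79.3 -24.   43.8] tool z in pr [ 0.576 -0.204 -0.792] F pr [-0.29 -0.25  0.66] op 0.00
[-0.16  0.38 -0.04]
```

```bash
python3 -m inch '-1 -.0005 .0036 -.0008 0 0 0;-1 -.0005 .0036 -.0008 0 0 0;-1 0 0 0 0 0 0'>/dev/null; python3 -c "from h import *;rep()"; for i in 1 2 3; do python3 -m inch '-1 -.0008 0 .0006 0 0 0;-1 -.0008 0 .0006 0 0 0;-1 0 0 0 0 0 0' >/dev/null; python3 -c "from h import *;rep()"; done
```

```text
clk 14.70 tcp [0.4722 0.3121 0.0527] tip in printer mm [-79.  -14.6  44. ] tool z in pr [ 0.577 -0.201 -0.792] F pr [-0.06 -0.32 -0.3 ] op 0.01
clk 14.95 tcp [0.4746 0.3124 0.0526] tip in printer mm [-77.  -16.1  43.9] tool z in pr [ 0.576 -0.203 -0.792] F pr [ 0.13 -0.38 -1.02] op 0.00
clk 15.20 tcp [0.4751 0.3129 0.0523] tip in printer mm [-76.3 -16.1  43.5] tool z in pr [ 0.574 -0.203 -0.793] F pr [-3.8   0.68  2.09] op 0.01
clk 15.45 tcp [0.4754 0.3131 0.0517] tip in printer mm [-76.  -16.1  43. ] tool z in pr [ 0.572 -0.202 -0.795] F pr [-9.78 -0.72  3.56] op 0.00
```

The stop is the leaned body's low left end meeting the lip: its front edge works out at z ≈ 92 there. I'll back off and yaw so that end clears while the right finger corner leads.

```bash
python3 -m inch '-1 .0041 0 -.0029 0 0 0;-1 .0041 0 -.0029 0 0 0;-1 0 0 0 -.047 -.021 -.066;-1 0 0 0 -.047 -.021 -.066;-1 0 0 0 -.047 -.021 -.066;-1 0 0 0 0 0 0'>/dev/null
cat >> h.py <<'E'
def body():
    s=get_state();R=Ro.from_quat(s["eef_rot"]).as_matrix()
    print("px,py,pz in tool\n",(Rp.T@R).round(3))
    for n,o in dict(frontL=(-.0375,.0935,-.053),frontR=(-.0375,-.0935,-.053),backR=(.0375,-.0935,-.053),finR=(-.009,-.0175,.011),finL=(-.009,.0175,.011)).items(): print(n,(topr(s["tool_pos"]+R@np.array(o))*1e3).round(0))
    print(s["q"].round(2),s["moment"].round(2))
E
python3 -c "from h import *;rep();body()"
```

```text
clk 15.95 tcp [0.4719 0.3056 0.0522] tip in printer mm [-83.4 -17.4  43.5] tool z in pr [ 0.609 -0.056 -0.791] F pr [ 0.08 -0.12 -0.86] op 0.01
px,py,pz in tool
 [[-0.757 -0.237  0.609]
 [-0.339  0.939 -0.056]
 [-0.558 -0.249 -0.791]]
frontL [-116.   87.   92.]
frontR [-72. -89. 138.]
backR [-129. -114.   96.]
finR [-72. -31.  53.]
finL [-81.   2.  44.]
[-0.21  1.14 -0.72  2.42  2.66  1.09 -0.4 ] [-0.32  0.38  0.01]
```

```bash
python3 -m inch '-1 -.0007 .0019 -.0001 0 0 0;-1 -.0008 -.0002 .0006 0 0 0;-1 -.0008 -.0002 .0006 0 0 0;-1 0 0 0 0 0 0'>/dev/null; python3 -c "from h import *;rep()"; for i in 1 2 3 4; do python3 -m inch '-1 -.0008 -.0002 .0006 0 0 0;-1 -.0008 -.0002 .0006 0 0 0;-1 0 0 0 0 0 0' >/dev/null; python3 -c "from h import *;rep()"; done
```

```text
clk 16.28 tcp [0.4699 0.3122 0.0527] tip in printer mm [-80.2 -11.2  44. ] tool z in pr [ 0.61  -0.052 -0.791] F pr [ 0.47 -0.11  0.22] op 0.00
clk 16.53 tcp [0.4715 0.3129 0.0526] tip in printer mm [-78.5 -11.9  43.9] tool z in pr [ 0.609 -0.052 -0.791] F pr [ 0.91 -1.02  0.14] op 0.00
clk 16.78 tcp [0.4722 0.3135 0.0524] tip in printer mm [-77.6 -12.   43.6] tool z in pr [ 0.608 -0.052 -0.792] F pr [-3.24 -0.35  1.64] op 0.01
clk 17.03 tcp [0.4734 0.3147 0.0523] tip in printer mm [-75.9 -12.   43.6] tool z in pr [ 0.607 -0.052 -0.793] F pr [-4.87  0.38  2.  ] op 0.00
clk 17.28 tcp [0.4746 0.3159 0.0523] tip in printer mm [-74.2 -12.   43.6] tool z in pr [ 0.607 -0.052 -0.793] F pr [-5.66 -0.87  2.75] op 0.01
```

Now it is springy at 4 to 5.7 N, so this is the plate. I'll keep pressing.

```bash
for i in 1 2; do python3 -m inch '-1 -.0008 -.0002 .0006 0 0 0;-1 -.0008 -.0002 .0006 0 0 0;-1 0 0 0 0 0 0' >/dev/null; python3 -c "from h import *;rep()"; done; python3 -c "
from h import *
body()
p,d=snapshot('side');cv2.imwrite('pics/s2.png',cv2.resize(cv2.cvtColor(p,cv2.COLOR_RGB2BGR)[60:230,150:370],None,fx=3.5,fy=3.5,interpolation=cv2.INTER_CUBIC))"
```

```text
clk 17.53 tcp [0.476  0.3172 0.0523] tip in printer mm [-72.3 -12.   43.6] tool z in pr [ 0.607 -0.052 -0.793] F pr [-6.41  0.38  4.91] op 0.01
clk 17.78 tcp [0.4766 0.318  0.0522] tip in printer mm [-71.4 -11.9  43.5] tool z in pr [ 0.605 -0.052 -0.794] F pr [-9.34 -0.04  6.52] op 0.01
px,py,pz in tool
 [[-0.759 -0.241  0.605]
 [-0.34   0.939 -0.052]
 [-0.555 -0.246 -0.794]]
frontL [-104.   92.   92.]
frontR [-59. -84. 138.]
backR [-116. -109.   96.]
finR [-60. -25.  53.]
finL [-69.   8.  44.]
[-0.23  1.13 -0.72  2.39  2.63  1.05 -0.38] [-0.87  0.66 -0.26]
```

View pics/s2.png

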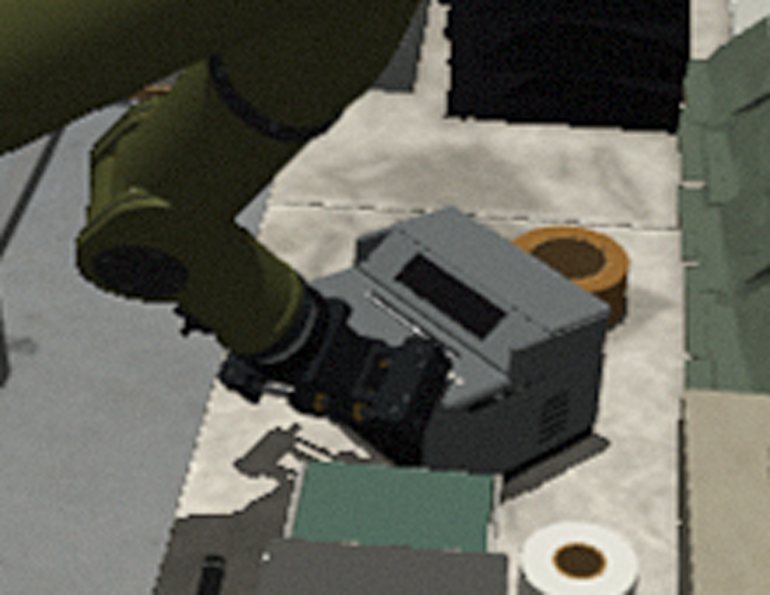

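A dark gap under the lip at crop pixel (480,403) shows the cover has been let go and now rests under the gripper body. I'll retract straight back.

```bash
python3 -m inch '-1 .0038 .0012 -.003 0 0 0;-1 .0038 .0012 -.003 0 0 0;-1 .0038 .0012 -.003 0 0 0;-1 .0038 .0012 -.003 0 0 0;-1 .0038 .0012 -.003 0 0 0;-1 .0038 .0012 -.003 0 0 0;-1 .0038 .0012 -.003 0 0 0;-1 .0038 .0012 -.003 0 0 0;-1 .0038 .0012 -.003 0 0 0;-1 0 0 0 0 0 0'; python3 -c "
from h import *
rep();body()
p,d=snapshot('side');np.save('pics/s3.npy',d);cv2.imwrite('pics/s3.png',cv2.resize(cv2.cvtColor(p,cv2.COLOR_RGB2BGR)[60:230,150:370],None,fx=3.5,fy=3.5,interpolation=cv2.INTER_CUBIC))"
```

```text
clock: 18.67
tool_pos: [0.4455, 0.2875, 0.0519]
eef_rot: [-0.499, 0.805, 0.045, 0.319]
contact_force: [-0.0, -1.5, -0.3]
opening: 0.005
finger_force: 0.0
clk 18.67 tcp [0.4455 0.2875 0.0519] tip in printer mm [-114.9  -11.7   43.2] tool z in pr [ 0.607 -0.052 -0.793] F pr [-1.04 -1.03 -0.33] op 0.01
px,py,pz in tool
 [[-0.757 -0.241  0.607]
 [-0.34   0.939 -0.052]
 [-0.558 -0.246 -0.793]]
frontL [-148.   92.   92.]
frontR [-103.  -83.  138.]
backR [-160. -109.   96.]
finR [-104.  -25.   53.]
finL [-112.    8.   44.]
[-0.22  1.18 -0.73  2.52  2.67  1.2  -0.44] [-0.26  0.36 -0.06]
```

View pics/s3.png

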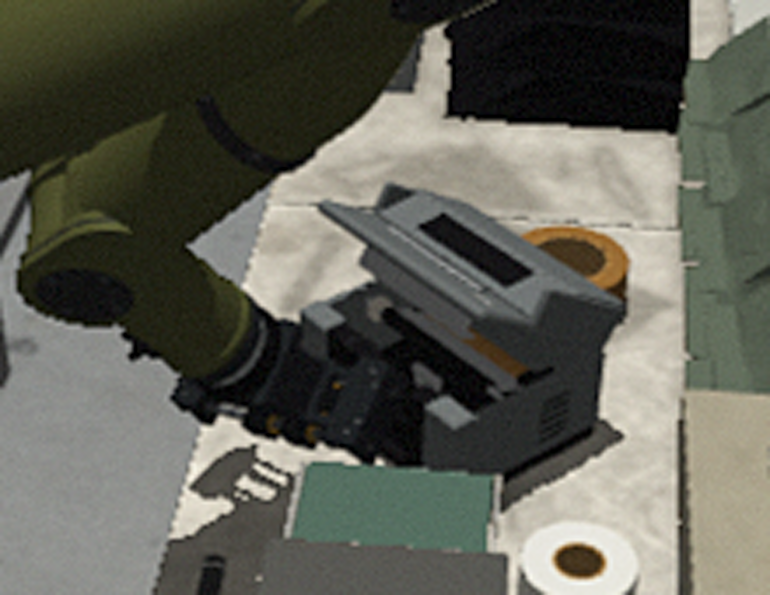

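The cover has sprung up to about 0.6 rad, its lip edge running from (320,205) to (490,310) in the crop, and it is clear of the gripper. Next I rise in front of the lip and square the tool.

```bash
python3 -m inch '-1 -.0162 -.0069 -.018 0 0 0;-1 -.0162 -.0069 -.018 0 0 0;-1 -.0162 -.0069 -.018 0 0 0;-1 -.0162 -.0069 -.018 0 0 0;-1 -.0162 -.0069 -.018 0 0 0;-1 0 0 0 0 0 0'>/dev/null; python3 -c "
from h import *
rep((-75,0,165),42);body()
W=cloud('side',np.load('pics/s3.npy'));P=(W-C)@Rp
# lip region: highest front of cover points
m=(P[...,2]>.12)&(abs(P[...,1])<.1)&(P[...,0]>-.085)&(P[...,0]<.1)
Q=P[m]
for x in range(-80,100,15):
  k=abs(Q[:,0]*1e3-x)<5
  if k.sum(): print(x,k.sum(),np.percentile(Q[k,2],[5,50,95]).round(3))
"
```

```text
clk 19.22 tcp [0.4587 0.3005 0.1826] tip in printer mm [-96.3 -11.7 173.9] tool z in pr [ 0.616 -0.054 -0.786] F pr [ 0.2   0.63 -0.39] op 0.01
turn (tool axes) [-0.042 -0.077  0.352]
shift tool mm [-15.    8.2  19.5] len 0.026
px,py,pz in tool
 [[-0.751 -0.238  0.616]
 [-0.342  0.938 -0.054]
 [-0.565 -0.252 -0.786]]
frontL [-130.   92.  222.]
frontR [-85. -83. 269.]
backR [-142. -109.  227.]
finR [-85. -25. 183.]
finL [-94.   8. 175.]
[-0.18  0.8  -0.78  2.45  2.48  0.81 -0.38] [-0.21  0.37 -0.03]
-65 187 [0.178 0.184 0.188]
-50 190 [0.14  0.147 0.185]
-35 71 [0.153 0.173 0.176]
-20 53 [0.159 0.166 0.169]
-5 165 [0.152 0.157 0.162]
10 191 [0.146 0.16  0.174]
25 163 [0.132 0.16  0.164]
40 141 [0.131 0.16  0.162]
55 63 [0.125 0.151 0.155]
70 60 [0.125 0.142 0.146]
85 52 [0.125 0.133 0.137]
```

```bash
python3 -m inch '-1 0 0 0 -.014 -.026 .117;-1 0 0 0 -.014 -.026 .117;-1 0 0 0 -.014 -.026 .117;-1 0 0 0 0 0 0'>/dev/null; python3 -c "
from h import *
rep((-82,0,152),42);body()"
```

```text
clk 19.55 tcp [0.4567 0.297  0.1758] tip in printer mm [-99.6 -12.2 167.5] tool z in pr [ 0.661  0.002 -0.75 ] F pr [0.24 0.09 0.07] op 0.01
turn (tool axes) [ 0.002 -0.01  -0.007]
shift tool mm [-2.9 12.2 23.3] len 0.026
px,py,pz in tool
 [[-0.75   0.004  0.661]
 [ 0.007  1.     0.002]
 [-0.661  0.007 -0.75 ]]
frontL [-113.   81.  241.]
frontR [-114. -106.  240.]
backR [-170. -106.  190.]
finR [-93. -30. 173.]
finL [-93.   5. 174.]
[-0.05  0.9  -0.94  2.49  2.53  0.93 -0.67] [-0.41  0.34  0.03]
```

```bash
python3 -m inch '-1 -.001 .004 .0078 0 0 0;-1 -.001 .004 .0078 0 0 0;-1 -.001 .004 .0078 0 0 0;-1 0 0 0 0 0 0'>/dev/null; python3 -c "from h import *;rep()"; for i in 1 2 3 4; do python3 -m inch '-1 -.003 0 .0026 0 0 0;-1 -.003 0 .0026 0 0 0' >/dev/null; python3 -c "from h import *;rep()"; done
```

```text
clk 19.88 tcp [0.4614 0.3224 0.1614] tip in printer mm [-78.4   2.5 153.1] tool z in pr [ 0.664  0.003 -0.748] F pr [-0.73  0.12  0.14] op 0.01
clk 20.05 tcp [0.4667 0.3258 0.1619] tip in printer mm [-72.2   1.3 153.7] tool z in pr [ 0.663  0.002 -0.749] F pr [ 0.99  0.01 -0.37] op 0.01
clk 20.22 tcp [0.473  0.3311 0.1624] tip in printer mm [-64.1   0.6 154.1] tool z in pr [ 0.664  0.001 -0.748] F pr [0.29 0.6  0.21] op 0.00
clk 20.38 tcp [0.4786 0.3366 0.1624] tip in printer mm [-56.2   0.5 154.1] tool z in pr [ 0.663  0.001 -0.748] F pr [ 0.84  1.1  -0.07] op 0.00
clk 20.55 tcp [0.4842 0.3422 0.1623] tip in printer mm [-48.3   0.6 154.1] tool z in pr [ 0.663  0.002 -0.748] F pr [-0.37 -0.24  0.28] op 0.00
```

```bash
python3 -m inch '-1 -.0054 0 -.0013 0 0 0;-1 -.0054 0 -.0013 0 0 0;-1 -.0054 0 -.0013 0 0 0;-1 -.0054 0 -.0013 0 0 0' >/dev/null; python3 -c "from h import *;rep()";python3 -m inch '-1 -.0054 0 -.0013 0 0 0;-1 -.0054 0 -.0013 0 0 0;-1 -.0054 0 -.0013 0 0 0;-1 0 0 0 0 0 0' >/dev/null; python3 -c "
from h import *
rep();body()
p,d=snapshot('side');cv2.imwrite('pics/s4.png',cv2.resize(cv2.cvtColor(p,cv2.COLOR_RGB2BGR)[60:230,150:370],None,fx=3.5,fy=3.5,interpolation=cv2.INTER_CUBIC))"
```

```text
clk 20.88 tcp [0.493  0.3512 0.1812] tip in printer mm [-35.7   0.8 172.9] tool z in pr [ 0.663  0.002 -0.748] F pr [-0.08 -0.92 -0.56] op 0.00
clk 21.22 tcp [0.5005 0.3584 0.1956] tip in printer mm [-25.3   0.6 187.4] tool z in pr [ 0.665  0.001 -0.747] F pr [1.   0.2  0.61] op 0.01
px,py,pz in tool
 [[-0.747  0.     0.665]
 [ 0.002  1.     0.001]
 [-0.665  0.002 -0.747]]
frontL [-40.  94. 260.]
frontR [-40. -93. 260.]
backR [-96. -93. 210.]
finR [-19. -17. 193.]
finL [-19.  18. 193.]
[-0.12  0.85 -0.89  2.29  2.42  0.75 -0.57] [-0.35  0.32 -0.01]
```

View pics/s4.png

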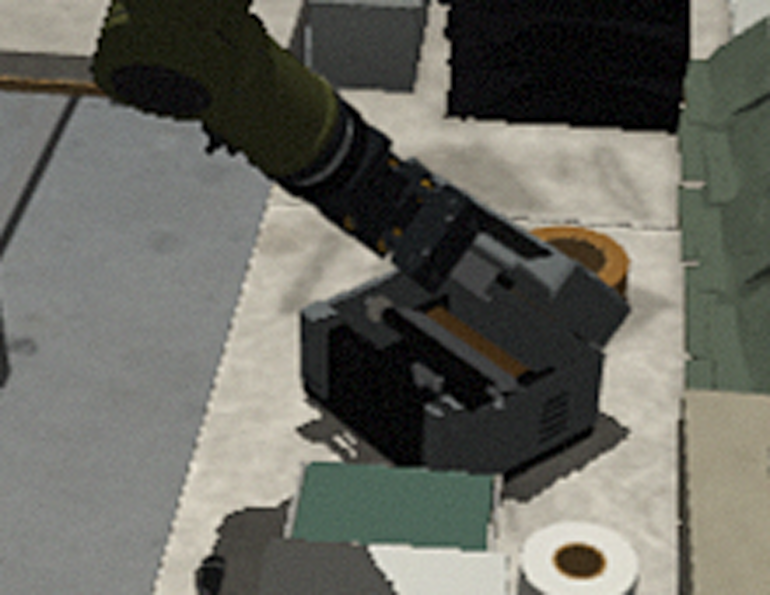

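The cover follows the finger with almost no force, its lip now near crop pixel (480,215)–(560,265). I continue along the arc.

```bash
python3 -m inch '-1 -.0049 0 .0003 0 -.015 0;-1 -.0049 0 .0003 0 -.015 0;-1 -.0049 0 .0003 0 -.015 0;-1 -.0049 0 .0003 0 -.015 0' >/dev/null; python3 -c "from h import *;rep()";python3 -m inch '-1 -.0049 0 .0003 0 -.015 0;-1 -.0049 0 .0003 0 -.015 0;-1 -.0049 0 .0003 0 -.015 0;-1 0 0 0 0 0 0' >/dev/null; python3 -c "
from h import *
rep();body()"
```

```text
clk 21.60 tcp [0.5106 0.3683 0.2065] tip in printer mm [-10.6   0.6 198.7] tool z in pr [ 0.707  0.002 -0.707] F pr [0.04 1.   0.31] op 0.01
clk 21.93 tcp [0.5186 0.3762 0.2168] tip in printer mm [  0.9   0.5 209.4] tool z in pr [ 0.739  0.002 -0.674] F pr [0.19 0.26 0.01] op 0.01
px,py,pz in tool
 [[-0.674  0.     0.739]
 [ 0.002  1.     0.002]
 [-0.739  0.003 -0.674]]
frontL [-21.  94. 281.]
frontR [-21. -93. 280.]
backR [-72. -93. 225.]
finR [  7. -17. 216.]
finL [  7.  18. 216.]
[-0.1   0.87 -0.94  2.28  2.51  0.83 -0.6 ] [-0.33  0.38 -0.01]
```

```bash
python3 -m inch '-1 -.0047 0 .0021 0 -.01 0;-1 -.0047 0 .0021 0 -.01 0;-1 -.0047 0 .0021 0 -.01 0;-1 -.0047 0 .0021 0 -.01 0' >/dev/null; python3 -c "from h import *;rep()";python3 -m inch '-1 -.0047 0 .0021 0 -.01 0;-1 -.0047 0 .0021 0 -.01 0;-1 -.0047 0 .0021 0 -.01 0;-1 0 0 0 0 0 0' >/dev/null; python3 -c "
from h import *
rep();body()"
```

```text
clk 22.27 tcp [0.532  0.3895 0.2252] tip in printer mm [ 20.1   0.6 218.2] tool z in pr [ 0.765  0.002 -0.644] F pr [-1.21 -0.28 -0.17] op 0.01
clk 22.60 tcp [0.5422 0.3994 0.2323] tip in printer mm [ 34.5   0.4 225.5] tool z in pr [ 0.785  0.001 -0.62 ] F pr [ 0.    0.04 -0.02] op 0.01
px,py,pz in tool
 [[-0.62   0.001  0.785]
 [ 0.003  1.     0.001]
 [-0.785  0.003 -0.62 ]]
frontL [  8.  94. 295.]
frontR [  7. -93. 294.]
backR [-39. -93. 236.]
finR [ 40. -17. 233.]
finL [ 40.  18. 233.]
[-0.1   0.89 -0.95  2.23  2.55  0.85 -0.6 ] [-0.44  0.44 -0.03]
```

```bash
python3 -m inch '-1 -.0037 0 .0035 0 0 0;-1 -.0037 0 .0035 0 0 0;-1 -.0037 0 .0035 0 0 0;-1 -.0037 0 .0035 0 0 0' >/dev/null; python3 -c "from h import *;rep()";python3 -m inch '-1 -.0037 0 .0035 0 0 0;-1 -.0037 0 .0035 0 0 0;-1 -.0037 0 .0035 0 0 0;-1 0 0 0 0 0 0' >/dev/null; python3 -c "
from h import *
rep();body()
p,d=snapshot('side');cv2.imwrite('pics/s5.png',cv2.resize(cv2.cvtColor(p,cv2.COLOR_RGB2BGR)[60:230,150:370],None,fx=3.5,fy=3.5,interpolation=cv2.INTER_CUBIC))"
```

```text
clk 22.93 tcp [0.5563 0.4135 0.235 ] tip in printer mm [ 54.4   0.5 228.2] tool z in pr [ 0.784  0.001 -0.621] F pr [-1.56  0.01 -0.36] op 0.01
clk 23.27 tcp [0.5675 0.4246 0.2377] tip in printer mm [ 70.2   0.5 230.9] tool z in pr [ 0.785  0.001 -0.62 ] F pr [1.1  0.55 1.63] op 0.00
px,py,pz in tool
 [[-0.62   0.001  0.785]
 [ 0.002  1.     0.001]
 [-0.785  0.003 -0.62 ]]
frontL [ 43.  94. 300.]
frontR [ 43. -93. 300.]
backR [ -3. -93. 241.]
finR [ 76. -17. 238.]
finL [ 76.  18. 238.]
[-0.13  0.89 -0.92  2.13  2.51  0.77 -0.55] [-0.23  0.26  0.08]
```

View pics/s5.png

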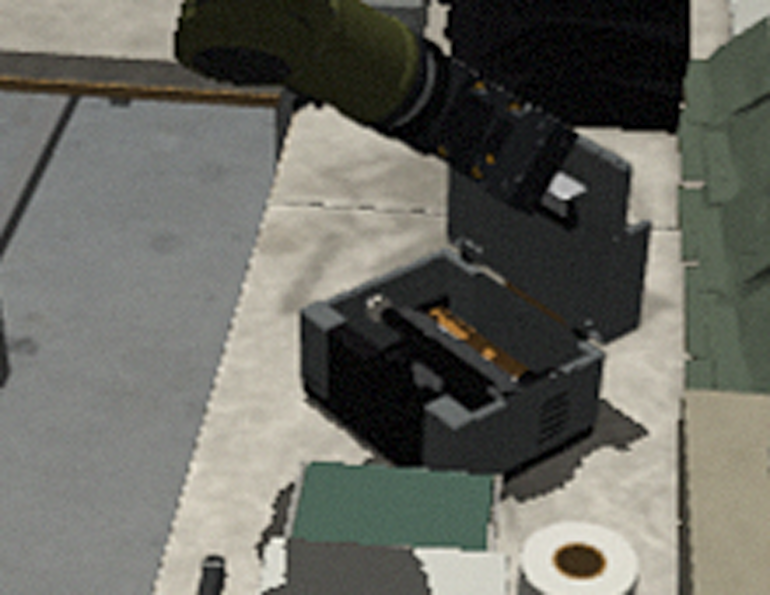

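The cover is nearly upright, its top edge around (590,140)–(630,165). The last part I push slowly to the stop.

```bash
for i in 1 2 3 ; do python3 -m inch '-1 -.0019 0 .0024 0 0 0;-1 -.0019 0 .0024 0 0 0;-1 -.0019 0 .0024 0 0 0' >/dev/null; python3 -c "from h import *;rep()"; done; for i in 1 2 3; do python3 -m inch '-1 -.0012 0 .0016 0 0 0;-1 0 0 0 0 0 0' >/dev/null; python3 -c "from h import *;rep()"; done
```

```text
clk 23.57 tcp [0.5736 0.4306 0.2378] tip in printer mm [ 78.7   0.6 231. ] tool z in pr [ 0.785  0.001 -0.62 ] F pr [-0.52 -0.21  6.24] op 0.00
clk 23.82 tcp [0.5804 0.4374 0.2383] tip in printer mm [ 88.4   0.6 231.5] tool z in pr [ 0.785  0.001 -0.619] F pr [-0.79  0.32  5.59] op 0.00
clk 24.07 tcp [0.5869 0.4439 0.2384] tip in printer mm [ 97.6   0.6 231.5] tool z in pr [ 0.785  0.001 -0.619] F pr [ 0.38 -1.09  6.23] op 0.01
clk 24.23 tcp [0.5883 0.4453 0.2381] tip in printer mm [ 99.6   0.7 231.2] tool z in pr [ 0.785  0.001 -0.619] F pr [0.96 0.19 4.97] op 0.00
clk 24.40 tcp [0.5888 0.4459 0.2377] tip in printer mm [100.4   0.7 230.9] tool z in pr [ 0.784  0.001 -0.621] F pr [-8.33 -0.33 10.99] op 0.00
clk 24.57 tcp [0.59   0.447  0.2375] tip in printer mm [102.    0.7 230.6] tool z in pr [ 0.784  0.002 -0.621] F pr [-8.53 -1.5   9.44] op 0.01
```

```bash
python3 -m inch '-1 -.0012 0 .0016 0 0 0;-1 0 0 0 0 0 0' >/dev/null; python3 -c "
from h import *
rep()
p,d=snapshot('side');cv2.imwrite('pics/s6.png',cv2.resize(cv2.cvtColor(p,cv2.COLOR_RGB2BGR)[70:180,230:370],None,fx=5.5,fy=5.4,interpolation=cv2.INTER_CUBIC))
P=(cloud('side',d)-C)@Rp
m=(P[...,2]>.1)&(abs(P[...,1]+.07)<.025)&(P[...,0]>0.05)&(P[...,0]<.2);Q=P[m]
for z in range(110,290,15):
  k=abs(Q[:,2]*1e3-z)<6
  if k.sum(): print(z,k.sum(),np.percentile(Q[k,0],[5,50,95]).round(3))
"
```

```text
clk 24.73 tcp [0.5912 0.4483 0.2372] tip in printer mm [103.7   0.7 230.4] tool z in pr [ 0.783  0.002 -0.622] F pr [-8.97 -0.28 10.29] op 0.01
110 49 [0.076 0.097 0.122]
125 24 [0.085 0.12  0.124]
140 28 [0.086 0.122 0.126]
155 15 [0.09  0.122 0.125]
170 23 [0.095 0.116 0.119]
185 30 [0.09  0.106 0.121]
200 59 [0.089 0.098 0.101]
215 68 [0.077 0.1   0.104]
230 91 [0.078 0.103 0.107]
245 64 [0.104 0.107 0.111]
260 41 [0.108 0.111 0.116]
275 6 [0.05  0.054 0.055]
```

View pics/s6.png

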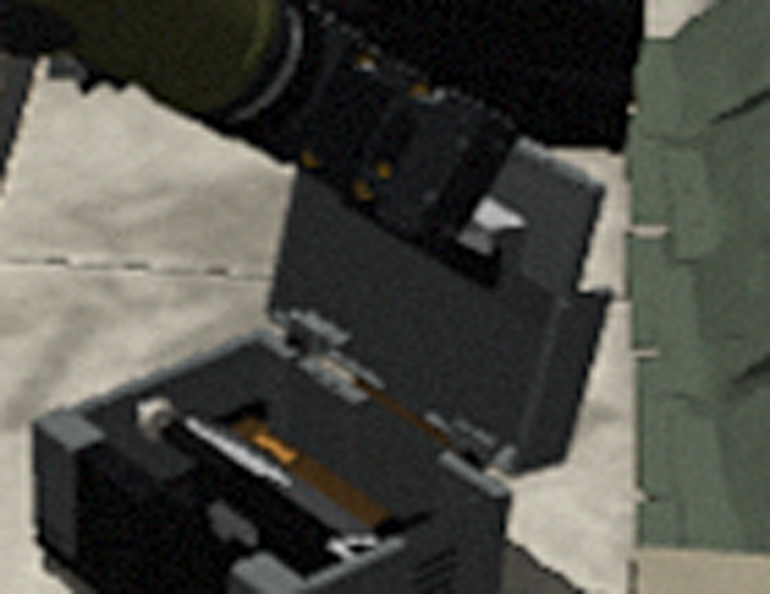

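The cover leans back past upright, and the depth slope gives about 1.78 rad, but the fingertip seems to sit on a rib because of the upward force. I'll lift off, re-press higher near the lip to confirm the stop, then withdraw.

```bash
python3 -m inch '-1 -.0016 0 -.0012 0 0 0;-1 -.0016 0 -.0012 0 0 0;-1 .0037 0 -.0047 0 0 0;-1 .0025 0 -.003 0 0 0;-1 -.004 0 -.003 0 0 0;-1 -.004 0 -.003 0 0 0;-1 0 0 0 0 0 0' >/dev/null; python3 -c "from h import *;rep()"; for i in 1 2 3 4 5; do python3 -m inch '-1 -.0012 0 .0016 0 0 0;-1 -.0012 0 .0016 0 0 0;-1 0 0 0 0 0 0' >/dev/null; python3 -c "from h import *;rep()"; done
```

```text
clk 25.37 tcp [0.5855 0.4425 0.2521] tip in printer mm [ 95.6   0.6 245.3] tool z in pr [ 0.785  0.001 -0.62 ] F pr [0.29 0.81 0.3 ] op 0.00
clk 25.62 tcp [0.5883 0.4451 0.2505] tip in printer mm [ 99.4   0.4 243.7] tool z in pr [ 0.784  0.001 -0.621] F pr [-0.11  0.15  0.23] op 0.01
clk 25.87 tcp [0.5903 0.4471 0.2498] tip in printer mm [102.2   0.5 242.9] tool z in pr [ 0.782  0.002 -0.623] F pr [-6.41 -0.89  2.94] op 0.01
clk 26.12 tcp [0.5926 0.4493 0.2492] tip in printer mm [105.4   0.5 242.3] tool z in pr [ 0.781  0.002 -0.624] F pr [-9.2  -0.43  4.67] op 0.00
clk 26.37 tcp [0.5952 0.4519 0.2486] tip in printer mm [109.1   0.5 241.7] tool z in pr [ 0.781  0.002 -0.625] F pr [-9.37 -0.68  3.61] op 0.01
clk 26.62 tcp [0.5978 0.4545 0.248 ] tip in printer mm [112.7   0.5 241.1] tool z in pr [ 0.78   0.002 -0.626] F pr [-10.93  -1.16   1.65] op 0.00
```

The force stays flat at about 10 N while the tip advances. That suggests the printer itself is tipping against the cover stop, so I ease back slowly.

```bash
for i in 1 2 3; do python3 -m inch '-1 .0012 0 -.0016 0 0 0;-1 .0012 0 -.0016 0 0 0;-1 .0012 0 -.0016 0 0 0;-1 0 0 0 0 0 0' >/dev/null; python3 -c "from h import *;rep()"; done; python3 -m inch '-1 .01 0 -.012 0 0 0;-1 .02 0 -.025 0 0 0;-1 .02 0 -.025 0 0 0;-1 .02 0 -.025 0 0 0;-1 .02 0 -.025 0 0 0;-1 0 0 0 0 0 0'>/dev/null; python3 -c "
from h import *
rep()
p,d=snapshot('side');cv2.imwrite('pics/s7.png',cv2.resize(cv2.cvtColor(p,cv2.COLOR_RGB2BGR)[70:200,220:370],None,fx=5.2,fy=4.6,interpolation=cv2.INTER_CUBIC))
P=(cloud('side',d)-C)@Rp
m=(P[...,2]>.1)&(abs(P[...,1])<.08)&(P[...,0]>0.05)&(P[...,0]<.2);Q=P[m]
for z in range(125,290,15):
  k=abs(Q[:,2]*1e3-z)<6
  if k.sum(): print(z,k.sum(),np.percentile(Q[k,0],[5,50,95]).round(3))
W=cloud('top',snapshot('top')[1]); R=W[130:245,110:245].reshape(-1,3)
k=(R[:,2]>.06)&(R[:,2]<.113)&(R[:,0]>.35); print(k.sum())
Q=(R[k]-C)@Rp; Q=Q[abs(Q[:,0])<.1]; print('body rect in printer frame',cv2.minAreaRect((Q[:,:2]*1e3).astype(np.float32)))
"
```

```text
clk 26.95 tcp [0.5935 0.4503 0.249 ] tip in printer mm [106.8   0.5 242.1] tool z in pr [ 0.781  0.002 -0.624] F pr [-9.47 -1.33  4.3 ] op 0.00
clk 27.28 tcp [0.5902 0.4469 0.2499] tip in printer mm [102.1   0.4 243. ] tool z in pr [ 0.783  0.002 -0.623] F pr [-5.12 -0.41  1.35] op 0.00
clk 27.62 tcp [0.5864 0.4433 0.2504] tip in printer mm [ 96.8   0.5 243.6] tool z in pr [ 0.783  0.002 -0.622] F pr [ 0.08 -0.03  0.29] op 0.01
clk 28.12 tcp [0.4795 0.3381 0.2474] tip in printer mm [-53.3   1.  240.5] tool z in pr [ 0.778  0.005 -0.628] F pr [-0.71  0.24 -0.14] op 0.01
125 135 [0.115 0.119 0.123]
140 144 [0.118 0.122 0.125]
155 52 [0.118 0.121 0.124]
170 22 [0.112 0.114 0.117]
185 75 [0.084 0.087 0.109]
200 111 [0.084 0.088 0.098]
215 116 [0.071 0.074 0.1  ]
230 380 [0.073 0.095 0.104]
245 192 [0.1   0.103 0.106]
260 134 [0.102 0.107 0.113]
3002
body rect in printer frame ((11.226699829101562, -0.18833160400390625), (200.31275939941406, 177.8925323486328), 89.694580078125)
```

View pics/s7.png

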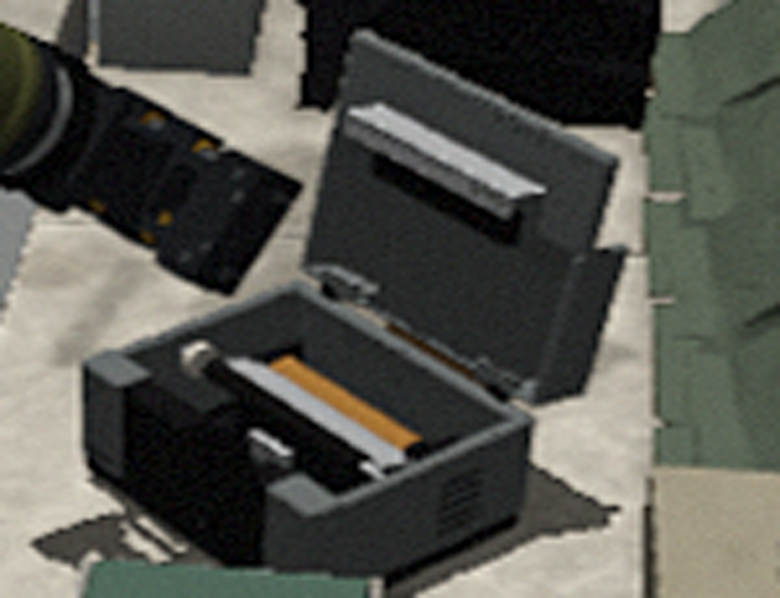

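The cover stands fully back: the underside geometry gives about 1.74 rad, and both pushes met the stop at the same place. The printer stands flat where it was, and the gripper at (240,240) in the crop is clear of everything. Handing in.

```bash
python3 -m inch '-1 .01 0 -.012 0 0 0;-1 0 0 0 0 0 0;-1 0 0 0 0 0 0' && python3 -c "
from plant import r
print(r.finish_job())"
```

```text
clock: 28.47
tool_pos: [0.4741, 0.3322, 0.2496]
eef_rot: [-0.341, 0.833, 0.167, 0.402]
contact_force: [-0.5, 0.5, -0.6]
opening: 0.009
finger_force: 0.0
the job is handed in; nothing more can be done
None
```

I found the groove by touch, pressed the catch so the cover sprang up, and pushed the cover back to its stop (about 1.75 rad), where it stays open; the job was handed in at 28.5 s, but my last push (about 10 N, under the 30 N limit) seems to have tipped the printer slightly against the stop before it settled back, and the first press on the catch (about 19 N) hit the lip instead.

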